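Snap a slide carrier shut and hold it against the stage fence for clamping

TASK

Press the hinged frame of the blue slide carrier fully down until its clips snap and it stays shut by itself, then slide the carrier along the stage, without lifting or tipping it, flat and square against the bright aluminium fence and centred between the two clamp posts. Keep it pressed against the fence with a steady push of about 10 newtons so that I can tighten the clamps, and finish while you are still holding it there. Do not ram it, and leave the other things on the bench where they are.

Things in the scene. Friction and masses are not known exactly. Their poses are not given: they have to be found in the camera images.
- stage: Scanning stage standing on the bench, fixed but found in varying places and yaw: dark base 280 x 360 mm, grey top plate 290 (x) x 300 (y) mm whose flat upper face is 44 mm above the bench. Origin under its centre on the bench; its +x points from the open side (towards the robot) to the fence side, +y left, z up.
- fence: Bright aluminium fence bar on the stage's top plate, 14 mm thick, 150 mm long (along the stage's y), 16 mm high, fixed to the stage, axes parallel to the stage's. Origin: middle of its contact face, at the height of the plate's upper face; the face looks to the stage's -x and stands 105 mm to +x of the stage's centre.
- clamp_l: Clamp post fixed on the stage's top plate: steel post 16 mm across, black swing arm turned outwards, brass thumbscrew on top, 35 mm high in all. Origin: foot of the post, 35 mm before the fence's contact face, 82 mm to the left (+y) of its middle. A centred carrier has 10 mm room to each post.
- clamp_r: Clamp post fixed on the stage's top plate: steel post 16 mm across, black swing arm turned outwards, brass thumbscrew on top, 35 mm high in all. Origin: foot of the post, 35 mm before the fence's contact face, 82 mm to the right (-y) of its middle. A centred carrier has 10 mm room to each post.
- carrier: Blue four-slide carrier, loose on the stage: 85.5 (x) x 127.8 (y) x 14 mm, 0.3 to 0.47 kg, with glide pads (friction 0.2). Origin: centre of its underside; +x to the fence, z up. Its flat +x face, 42.75 mm from the origin, goes against the fence. Mid -x side, on a low root: upright orange grip fin, 10 mm wide (y), 26 mm high, from x = -62 to -90 mm: gripped from above across y, or pushed.
- fin (a point): Top middle of the carrier's orange grip fin (76 mm to -x of the carrier's origin, 26 mm above its underside); axes as the carrier's.
- cover (a joint): Angle of the carrier's pale retaining frame (78 x 114 mm, 4 mm bars), rad: 0 shut, starts 0.5 to 1.1 open. Hinge line along the carrier's y at x = +36, z = 16.5 mm; the free edge towards -x rises as the angle grows. Stiff hinge: stays where left. At about 0.1 rad its tongues meet spring clips; pressed down at the free edge with some 5 to 8 N they pass under; press on to 0, where they hold it.
- cover_edge (a point): Middle of the 12 mm wide free-edge bar of the frame, on its upper face, 73 mm from the hinge line; it moves with the frame. When shut it is 18.5 mm above the carrier's underside, at x = -37 mm in the carrier's frame.
- wellplate: White 96-well plate, 128 x 86 x 14 mm, loose bystander. Origin under its centre.
- oil: Small amber immersion-oil bottle, 28 mm across, 62 mm high, loose bystander. Origin under its centre.
- jar: Amber specimen jar with white cap, 52 mm across, 70 mm high, loose bystander. Origin under its centre.
- dish: Closed clear Petri dish, 92 mm across, 16 mm high, loose bystander. Origin under its centre.
- mailer: Green slide mailer box with pale lid, 85 x 36 x 28 mm, loose bystander. Origin under its centre.
- driver: Yellow-handled screwdriver, 170 mm long, loose bystander lying on the bench.

How it is judged:
On the way, in this order (a step that is already met when the one before it is completed fails the run):
1. the frame has snapped shut and stays shut with the hand off (value of joint cover below 0.03 rad and contact force between each of the fingers, the arm and carrier below 0.2 N), for 0.2 s.
2. the carrier is pressed steadily against the fence, square and centred (contact force between carrier and fence between 5 and 15 N and angle between the x axis of carrier and the x axis of fence, either way round below 0.03 rad and y of carrier in the frame of fence between -0.007 and 0.007 m and value of joint cover below 0.03 rad), for 1 s.
At the end, for the whole second after the job is handed in: The frame is shut (under 0.03 rad); the carrier lies flat on the stage (within 3 mm, tilt under 0.04 rad), its far face on the fence, square within 0.03 rad and centred within 7 mm; the robot is holding or pushing the carrier and keeps it on the fence at rest with 5 to 15 N through the last second (all of step 2 and contact force between any of the fingers, the arm and carrier above 4 N and x of carrier in the frame of fence between -0.047 and -0.04 m and z of carrier in the frame of fence between -0.003 and 0.003 m and angle between carrier's own z axis and vertical below 0.04 rad and linear speed of carrier below 0.01 m/s); the arm keeps its last pose, push and grip.
It fails at once if the carrier is rammed into the fence (over 30 N) (contact force between carrier and fence above 30 N).
It fails at once if the carrier is lifted off the stage (over 12 mm) or tipped (over 0.15 rad) (z of carrier in the frame of stage above 0.056 m or angle between carrier's own z axis and vertical above 0.15 rad).
It fails at once if a bystander is disturbed (moved over 20 mm) (distance of any of wellplate, oil, jar, dish, mailer, driver from where it was at the start of the episode above 0.02 m).
It also fails if it takes over 67 s, if anything falls off the work surface, if the arm or the gripper's body presses on something with over 40 N, if the wrist force passes 120 N, or if a joint passes its speed limit or range.

ROBOT

A 6-joint arm with a two-finger parallel gripper is mounted at the origin on the work surface. World frame = base frame: x ahead of the robot, y to its left, z up, the work surface at z = 0. Lengths are in m, angles in rad, forces in N, time in s.
With the tool pointing down it reaches from about 0.3 to 0.875 m from the base axis. Payload 6.4 kg.
Tool frame: the origin (TCP) lies at the very end of the fingers, on their centre line; the grasp point (between the pads) lies 19 mm behind it; z points along the fingers, y is the line along which they close (so a half turn about z gives the same grasp; the last joint's range is limited). The gripper opens to 85 mm and grips with 20 to 120 N. Pads are 22 mm wide; open, the fingers measure 114 mm over their backs; the gripper's body (76 mm by 85 mm) begins 54 mm behind the grasp point. The pads swing forward as they close: fully open they stand 13 mm farther back than shut.
Start: joints at [-1.337, 0.181, 1.607, -0, 1.354, -0.206], TCP at [0.245, -0.52, 0.231] pointing down, gripper open.
Joint ranges: [-2.99, 2.99], [-0.89, 2.07], [0.3, 2.58], [-1.14, 4.28], [0, 2.63], [-3.12, 3.12]. Speed limits (rad/s): [2.57, 2.57, 3.01, 3.14, 3.14, 3.14].

INTERFACE

Orientations are given as a unit quaternion [w, x, y, z].
In Python, from bench import ctrl gives the robot as it stands.
- The arm moves only by the tool jog_arm, never from a script. Its argument "series" is a list that holds one entry, the list of rows, each a list of 7 numbers: the shift along the tool's x, y, z in mm, then the turn, a rotation vector about the tool's x, y, z in rad, then the finger opening in mm, from 0 to 85.4. In form: [[[tx, ty, tz, rx, ry, rz, gripper], ...]]. A call has exactly 10 rows; each row shifts and turns the commanded pose from where the row before left it, along the tool's axes as they then stand; what a row does not reach is not made up. A row lasts 1/10 s, in which the tool goes at most 50 mm and 8.59 degrees, less where a joint would pass 70% of its speed; a pose out of reach is approached as far as the arm can. A call with a gripper value outside its range is refused whole. The fingers move at their own pace and stop on an object; the grip force is fixed at half the most. Time passes only in rows, so rows that do not move let the fingers close, or fill a call up. It gives the time, the measured TCP pose, the force, the opening and the grip force at its end, in the units of the state.
- ctrl.get_obs(): the state, without advancing time (a new reading comes with each control period).
- ctrl.camera(name): name is "scene" or "top" or "wrist"; returns a dict with "frame" (480x640x3 uint8, blue, green, red), "z_map" (480x640 float32, m along the optical axis (not along the pixel's ray), 0 where there is no reading), "fx", "fy", "cx", "cy" (pixels), "k1" (the pictures are not rectified: a ray, as slopes to the right and down, at radius r is drawn at 1 + k1 r^2 times it, then the intrinsics apply), "xyz" and "rotation" of the camera in the world. Camera axes: x right, y down, z forward; pixel columns grow to the right and rows downward; lengths in m; the calibration is good to about 2 mm. A picture is of the moment at which its call begins.
- ctrl.hand_in(): hands the job in; it is judged then, once.
The state is a dict: "time_s": time; "q": joint angles; "dq": joint speeds; "joint_efforts": joint torques, N m; "eef_pos": TCP position; "eef_rot": TCP orientation; "wrist_force": force on the tool from outside, world axes, zero at the start; "torque": the same for the moment, N m; "opening": opening from 0.0 (shut) to 1.0 (fully open); "grasp_force": force on a finger pad.
Only numpy, scipy, OpenCV 4.12 (cv2) and the standard library are available. Lean on these libraries where they do the work, as an engineer would, in place of code of your own. Each camera call takes 0.05 s, during which the arm holds its last target. There are 200 camera calls.

## Working session

There is one attempt and no reset: what is moved stays moved. The work goes in short steps, Python scripts to look and compute and a tool call to move; the robot and the scene stay as the last step left them, time stands still between calls to the robot, and variables do not carry over. Pictures are saved under pics/ and viewed, at most 10 in all, crops included, and the job is handed in when it is done.

Besides the shell and the picture viewer there is one more tool, called after "Emit:" as name([rows], argument=value, ...), one row to a line, values as JSON. jog_arm: Moves the arm, as the interface text tells. Its arguments: {"type":"object","properties":{"series":{"type":"array"}},"required":["series"]}

```bash
mkdir -p pics; ls; cat > h.py <<'E'
import numpy as np, cv2
from bench import ctrl
from scipy.spatial.transform import Rotation as R
def cam(n):
    c=ctrl.camera(n); r=np.array(c["rotation"],float)
    if r.shape!=(3,3): r=R.from_quat(r[[1,2,3,0]]).as_matrix()
    c["R"]=r; c["p"]=np.array(c["xyz"]); return c
def slopes(c,uv):
    uv=np.atleast_2d(uv).astype(float)
    K=np.array([[c["fx"],0,c["cx"]],[0,c["fy"],c["cy"]],[0,0,1]])
    return cv2.undistortPoints(uv[:,None],K,np.array([c["k1"],0,0,0,0.]))[:,0]
def plane(c,uv,z):
    s=slopes(c,uv); d=np.c_[s,np.ones(len(s))]@c["R"].T
    return c["p"]+d*((z-c["p"][2])/d[:,2])[:,None]
def cloud(c):
    v,u=np.mgrid[:480,:640]; s=slopes(c,np.c_[u.ravel(),v.ravel()])
    z=c["z_map"].ravel()
    P=np.c_[s*z[:,None],z]@c["R"].T+c["p"]; P[z==0]=np.nan
    return P.reshape(480,640,3)
def mask(c,lo,hi):
    return cv2.inRange(cv2.cvtColor(c["frame"],cv2.COLOR_BGR2HSV),lo,hi)
E
python3 - <<'E'
from h import *
np.set_printoptions(precision=4,suppress=True)
for n in("scene","top"):
    c=cam(n); cv2.imwrite(f"pics/{n}0.png",c["frame"]); print(n,c["p"],c["R"].ravel(),c["fx"],c["k1"])
o=ctrl.get_obs(); print(o)
E
```

```text
pics
scene [1.0928 0.573  0.9593] [-0.7204  0.5292 -0.4484  0.6935  0.5432 -0.4733 -0.0069 -0.6519 -0.7583] 444.13085773789965 -0.04489755944457643
top [0.4416 0.0216 1.436 ] [ 0.0065 -0.9982  0.06   -0.9999 -0.0075 -0.0154  0.0158 -0.0599 -0.9981] 527.450058637381 -0.006563275672017726
{'time_s': 0.1, 'q': array([-1.3373,  0.1815,  1.6079,  0.    ,  1.3538, -0.2063]), 'dq': array([-0.0004, -0.0015, -0.0026, -0.0001, -0.0014, -0.0008]), 'joint_efforts': array([  0.0001, -44.5876, -35.2239,  -0.0002,   0.0041,  -0.    ]), 'eef_pos': array([ 0.2447, -0.5198,  0.2305]), 'eef_rot': array([-0.0008,  0.9759,  0.2181, -0.    ]), 'wrist_force': array([-0.7373, -0.8734, -0.8571]), 'torque': array([-0.0042, -0.0148, -0.0112]), 'grasp_force': 0.0, 'opening': 1.000151844365123}
```

View pics/top0.png

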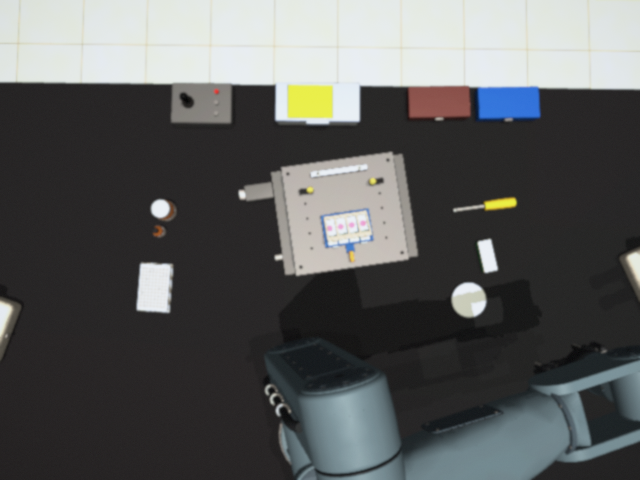

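View pics/scene0.png

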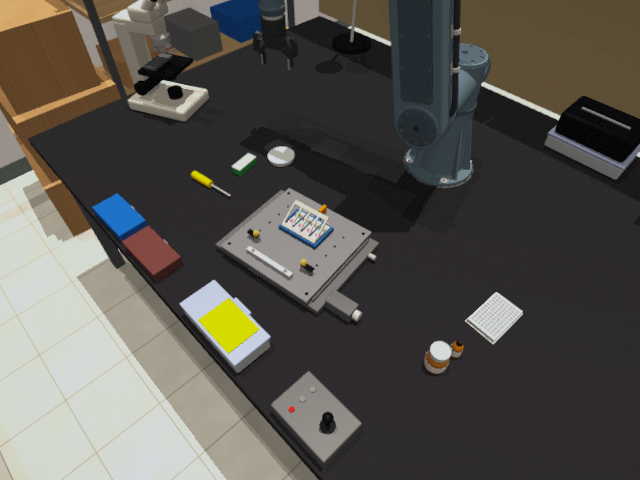

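Top view: stage centred near (345,213), fence at (339,171), clamp thumbscrews at (310,190) and (373,181), carrier at (347,229), fin at (351,255). The scene view agrees, with the frame slightly open.

```bash
python3 - <<'E'
from h import *
np.set_printoptions(precision=4,suppress=True)
c=cam("top"); P=cloud(c); hsv=cv2.cvtColor(c["frame"],cv2.COLOR_BGR2HSV)
roi=np.zeros((480,640),bool); roi[150:280,270:415]=1
def big(m):
    n,l,s,ct=cv2.connectedComponentsWithStats((m&roi).astype(np.uint8)); 
    i=1+np.argmax(s[1:,4]); return l==i
H,S,V=[hsv[...,i].astype(int) for i in range(3)]
f=np.zeros_like(roi); f[160:182,300:375]=1
fm=big(f&(V>200)&(S<40))
uv=np.argwhere(fm)[:,::-1]; W=plane(c,uv,0.06)
r=cv2.minAreaRect(W[:,:2].astype(np.float32)); print("fence",r,len(uv),np.nanmedian(P[fm],0))
p,d=W[:,:2].mean(0),np.linalg.svd(W[:,:2]-W[:,:2].mean(0))[2][0]; print("dir",p,np.degrees(np.arctan2(d[1],d[0])))
o=big((H>8)&(H<25)&(S>150)&(V>120)&(np.arange(480)[:,None]>235)); uv=np.argwhere(o)[:,::-1]
print("fin",len(uv),plane(c,uv,0.07).mean(0),cv2.minAreaRect(plane(c,uv,0.07)[:,:2].astype(np.float32)),np.nanmax(P[o],0))
b=(H>95)&(H<125)&(S>120)&roi
uv=np.argwhere(b)[:,::-1]; W=plane(c,uv,0.056); print("carrier",len(uv),cv2.minAreaRect(W[:,:2].astype(np.float32)))
y=(H>22)&(H<35)&(S>120)&roi&(np.arange(480)[:,None]<200)
n,l,s,ct=cv2.connectedComponentsWithStats(y.astype(np.uint8))
for i in range(1,n): print("clamp",s[i,4],plane(c,ct[i],0.077))
pl=roi&(S<40)&(V>80)&(V<180); print("plate z",np.nanmedian(P[pl],0))
# cloud above carrier
m=roi&(P[...,2]>0.052)&(P[...,0]<0.6); Q=P[m]; print(len(Q),Q.max(0),Q.min(0))
z=c["z_map"]; 
for u in (335,347,360): print([round(float(P[v,u,2])*1e3) for v in range(205,262,3)],[round(float(P[v,u,0])*1e3) for v in (205,259)])
cr=cv2.resize(c["frame"][140:285,265:420],None,fx=5,fy=4,interpolation=cv2.INTER_CUBIC); cv2.imwrite("pics/crop.png",cr)
E
```

```text
fence ((0.6981598734855652, -0.0387549102306366), (0.015070595778524876, 0.15042288601398468), 8.560693740844727) 304 [ 0.6984 -0.0387  0.0606]
dir [ 0.6985 -0.0381] -81.24068711901577
fin 15 [ 0.4712 -0.0712  0.07  ] ((0.4708225727081299, -0.07154186815023422), (0.018775783479213715, 0.004581075627356768), 11.534857749938965) [ 0.4798 -0.0677  0.0741]
carrier 70 ((0.516984760761261, -0.04789741337299347), (0.1409064382314682, 0.06660649925470352), 68.16992950439453)
clamp 26 [[ 0.6674 -0.1256  0.077 ]]
clamp 24 [[0.6421 0.0388 0.077 ]]
plate z [ 0.6061 -0.0074  0.0266]
1639 [0.5992 0.0919 0.1122] [ 0.4404 -0.1927  0.052 ]
[44, 41, 47, 60, 68, 69, 78, 83, 55, 58, 60, 105, 101, 54, 60, 45, 42, 45, 47] [608, 464]
[43, 41, 59, 70, 56, 58, 77, 81, 95, 48, 105, 60, 53, 57, 49, 50, 45, 43, 37] [608, 465]
[50, 43, 69, 67, 55, 55, 57, 59, 95, 98, 108, 53, 55, 38, 43, 40, 42, 43, 44] [607, 465]
```

View pics/crop.png

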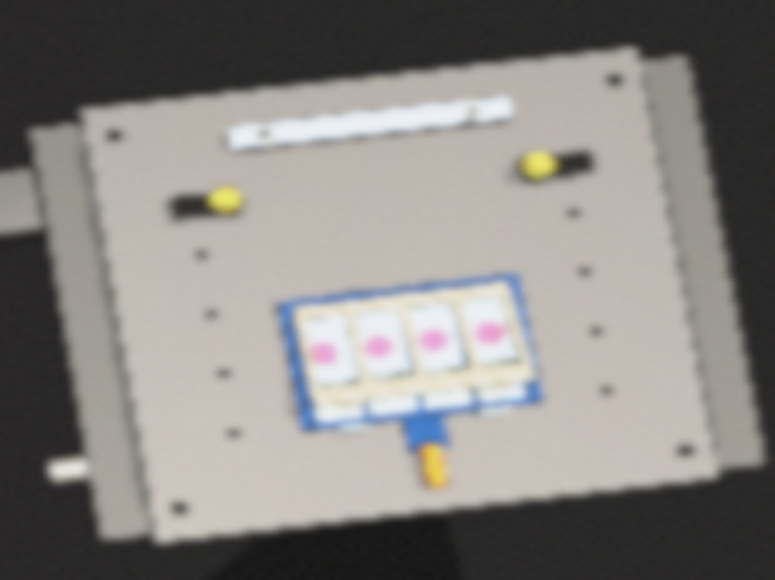

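Crop: fence ends at (230,135)–(512,105), carrier corners at (280,302), (518,275), (542,400), (304,430), fin at (433,465). The stage yaw is about 8.7° by both fence and clamps. I'll move above the carrier for a close look.

Emit:
jog_arm([
  [[28.6,-20.8,-2,0,0,0,0],[28.6,-20.8,-2,0,0,0,0],[28.6,-20.8,-2,0,0,0,0],[28.6,-20.8,-2,0,0,0,0],[28.6,-20.8,-2,0,0,0,0],[28.6,-20.8,-2,0,0,0,0],[28.6,-20.8,-2,0,0,0,0],[28.6,-20.8,-2,0,0,0,0],[28.6,-20.8,-2,0,0,0,0],[28.6,-20.8,-2,0,0,0,0]],
])

```text
time_s: 1.15
eef_pos: [0.4154, -0.2089, 0.2512]
eef_rot: [-0.0, 0.976, 0.218, -0.0]
wrist_force: [0.1, -0.4, 0.8]
opening: 0.0
grasp_force: 0.0
```

Emit:
jog_arm([
  [[28.6,-20.8,0,0,0,0,0],[28.6,-20.8,0,0,0,0,0],[28.6,-20.8,0,0,0,0,0],[28.6,-20.8,0,0,0,0,0],[28.6,-20.8,0,0,0,0,0],[0,0,0,0,0,0.097,0],[0,0,0,0,0,0.097,0],[0,0,0,0,0,0.097,0],[0,0,0,0,0,0,0],[0,0,0,0,0,0,0]],
])

```text
time_s: 2.15
eef_pos: [0.5, -0.0553, 0.2511]
eef_rot: [-0.0, 0.997, 0.076, -0.0]
wrist_force: [0.4, 0.3, 1.1]
opening: 0.004
grasp_force: 0.0
```

```bash
cat >> h.py <<'E'
def pose():
    o=ctrl.get_obs(); q=np.array(o["eef_rot"]); M=R.from_quat(q[[1,2,3,0]]).as_matrix()
    print("t",round(o["time_s"],2),"tcp",np.round(o["eef_pos"],4),"yaw",round(np.degrees(np.arctan2(M[1,0],M[0,0])),2),"tz",np.round(M[:,2],4),"F",np.round(o["wrist_force"],2),"T",np.round(o["torque"],2),"op",round(o["opening"],3),"gf",round(o["grasp_force"],1))
    return o,M
E
python3 - <<'E'
from h import *
pose(); c=cam("wrist"); print(c["p"],c["R"].ravel(),c["fx"],c["k1"]); cv2.imwrite("pics/w1.png",c["frame"])
np.savez("w1.npz",z=c["z_map"])
E
```

```text
t 2.15 tcp [ 0.5    -0.0553  0.2511] yaw 8.67 tz [-3.e-04  1.e-04 -1.e+00] F [0.42 0.35 1.07] T [-0.01 -0.05 -0.03] op 0.004 gf 0.0
[ 0.57017949 -0.044672    0.39408181] [ 1.50066447e-01 -9.49838011e-01 -2.74386251e-01 -9.88675662e-01
 -1.43973486e-01 -4.23328579e-02  7.05012375e-04  2.77631750e-01
 -9.60687314e-01] 337.3335321844577 -0.025621632856247228
```

View pics/w1.png

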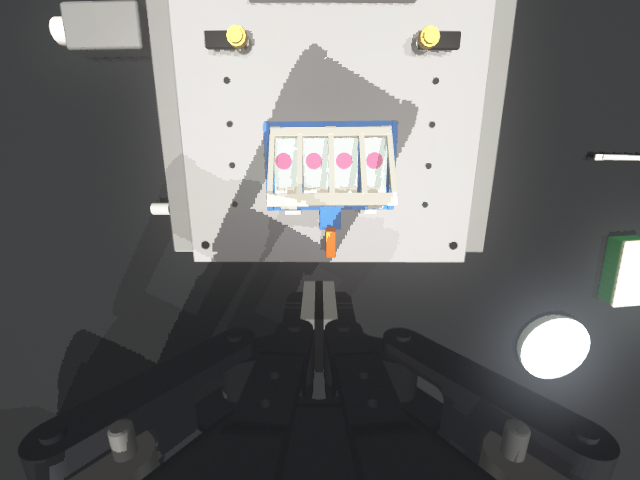

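Wrist view: carrier's far edge at row 122 (u 265–397), frame free-edge bar at row ~200, fin at (331,243), thumbscrews at (236,36) and (430,36), fence at row ~2.

```bash
cat > meas.py <<'E'
from h import *
np.set_printoptions(precision=4,suppress=True)
YAW=np.radians(8.7); F=np.array([0.6905,-0.039])
ex=np.array([np.cos(YAW),np.sin(YAW)]); ey=np.array([-ex[1],ex[0]])
def infence(p): d=np.atleast_2d(p)[:,:2]-F; return np.c_[d@ex,d@ey]
def run(vr=(105,260)):
    c=cam("wrist"); P=cloud(c); hsv=cv2.cvtColor(c["frame"],cv2.COLOR_BGR2HSV).astype(int); H,S,V=hsv[...,0],hsv[...,1],hsv[...,2]
    roi=np.zeros((480,640),bool); roi[vr[0]:vr[1],230:430]=1
    b=roi&(H>95)&(H<125)&(S>150)
    # far edge: topmost blue per column
    us=np.where(b.sum(0)>0)[0]; top=np.array([b[:,u].argmax() for u in us]); k=abs(top-np.median(top))<4; us,top=us[k],top[k]
    W=plane(c,np.c_[us,top-0.5],0.058); d=np.polyfit(W[:,1],W[:,0],1); y=np.r_[W[:,1].min(),W[:,1].max()]; E=np.c_[np.polyval(d,y),y]
    yaw=-np.arctan(d[0]); m=E.mean(0); n=np.array([np.cos(yaw),np.sin(yaw)]); print("carrier yaw",np.degrees(yaw),"len",np.linalg.norm(E[1]-E[0]),"origin",m-n*.04275,"z",np.nanmedian(P[top+1,us,2]),"in fence",infence(m-n*.04275))
    o=roi&(H>5)&(H<25)&(S>150)&(V>140)&(P[...,2]>0.064); 
    uv=np.argwhere(o)[:,::-1]; r=cv2.minAreaRect(plane(c,uv,.07)[:,:2].astype(np.float32)); print("fin",r,np.nanmedian(P[o],0),len(uv))
    print("fin pred",m-n*(.04275+.076))
    y=(H>20)&(H<35)&(S>120); y[80:]=0; n_,l,s,ct=cv2.connectedComponentsWithStats(y.astype(np.uint8))
    for i in range(1,n_):
        if s[i,4]>60: print("clamp",plane(c,ct[i],.078),s[i,4],np.nanmedian(P[l==i],0))
    # frame: pale
    for u in (285,300,331,345,360,375): print(u,[(v,int(P[v,u,0]*1e3),int(P[v,u,2]*1e3)) for v in range(190,212,3)])
    return c,P,hsv
if __name__=="__main__":
    c,P,h=run()
    m=(h[...,1]<40)&(h[...,2]>100); print("plate z",[np.nanmedian(P[v-5:v+5,u-5:u+5,2]) for u,v in((190,190),(450,190),(320,20))])
    m=(h[:8,...,1]<40); print([h[v,330].tolist() for v in range(0,8)])
E
python3 meas.py
```

```text
return _methods._mean(a, axis=axis, dtype=dtype,
  ret = ret.dtype.type(ret / rcount)
Traceback (most recent call last):
  File "meas.py", line 24, in <module>
    c,P,h=run()
          ~~~^^
  File "meas.py", line 12, in run
    W=plane(c,np.c_[us,top-0.5],0.058); d=np.polyfit(W[:,1],W[:,0],1); y=np.r_[W[:,1].min(),W[:,1].max()]; E=np.c_[np.polyval(d,y),y]
  File "h.py", line 13, in plane
    s=slopes(c,uv); d=np.c_[s,np.ones(len(s))]@c["R"].T
  File "h.py", line 11, in slopes
    return cv2.undistortPoints(uv[:,None],K,np.array([c["k1"],0,0,0,0.]))[:,0]
           ~~~~~~~~~~~~~~~~~~~^^^^^^^^^^^^^^^^^^^^^^^^^^^^^^^^^^^^^^^^^^^
cv2.error: OpenCV(4.12.0) /io/opencv/modules/calib3d/src/undistort.dispatch.cpp:347: error: (-215:Assertion failed) CV_IS_MAT(_src) && CV_IS_MAT(_dst) && (_src->rows == 1 || _src->cols == 1) && (_dst->rows == 1 || _dst->cols == 1) && _src->cols + _src->rows - 1 == _dst->rows + _dst->cols - 1 && (CV_MAT_TYPE(_src->type) == CV_32FC2 || CV_MAT_TYPE(_src->type) == CV_64FC2) && (CV_MAT_TYPE(_dst->type) == CV_32FC2 || CV_MAT_TYPE(_dst->type) == CV_64FC2) in function 'cvUndistortPointsInternal'
```

```bash
sed -i 's/k=abs(top-np.median(top))<4/k=abs(top-np.median(top[top<top.min()+15]))<4/; s/b=roi&(H>95)&(H<125)&(S>150)/b=roi\&(H>95)\&(H<130)\&(S>100)/' meas.py
python3 - <<'E'
import cv2; f=cv2.imread("pics/w1.png"); h=cv2.cvtColor(f,cv2.COLOR_BGR2HSV); print(h[118:130,320].tolist(),h[118:130,275].tolist(),h[150,266].tolist())
E
python3 meas.py 2>&1 | tail -30
```

```text
[[13, 11, 166], [9, 11, 166], [15, 9, 164], [109, 101, 191], [108, 118, 195], [108, 116, 195], [108, 115, 195], [108, 116, 194], [108, 93, 178], [23, 18, 243], [23, 19, 242], [23, 19, 242]] [[17, 11, 166], [13, 11, 167], [15, 12, 167], [108, 49, 173], [108, 105, 190], [109, 114, 193], [108, 114, 193], [108, 114, 194], [108, 34, 180], [19, 13, 217], [26, 9, 233], [24, 17, 241]] [109, 111, 189]
carrier yaw 9.201321966660899 len 0.12592249891217383 origin [ 0.5475 -0.0596] z 0.05843077813461969 in fence [[-0.1445  0.0012]]
fin ((0.47331854701042175, -0.07139968127012253), (0.02737906202673912, 0.008127703331410885), 8.934955596923828) [ 0.4729 -0.0715  0.0702] 222
fin pred [ 0.4724 -0.0718]
285 [(190, 518, 57), (193, 522, 99), (196, 520, 101), (199, 517, 102), (202, 515, 104), (205, 513, 107), (208, 509, 102), (211, 497, 59)]
300 [(190, 527, 100), (193, 524, 99), (196, 522, 103), (199, 520, 104), (202, 517, 104), (205, 514, 104), (208, 502, 56), (211, 500, 60)]
331 [(190, 530, 98), (193, 528, 101), (196, 526, 103), (199, 523, 103), (202, 521, 105), (205, 519, 105), (208, 507, 56), (211, 503, 52)]
345 [(190, 527, 56), (193, 530, 99), (196, 528, 102), (199, 525, 104), (202, 523, 105), (205, 521, 106), (208, 509, 56), (211, 504, 44)]
Traceback (most recent call last):
  File "meas.py", line 24, in <module>
    c,P,h=run()
          ~~~^^
  File "meas.py", line 21, in run
    for u in (285,300,331,345,360,375): print(u,[(v,int(P[v,u,0]*1e3),int(P[v,u,2]*1e3)) for v in range(190,212,3)])
                                                    ~~~^^^^^^^^^^^^^^
ValueError: cannot convert float NaN to integer
```

Emit:
jog_arm([
  [[4.5,2.3,27,0,0,0,0],[4.5,2.3,27,0,0,0,0],[4.5,2.3,27,0,0,0,0],[4.5,2.3,27,0,0,0,0],[4.5,2.3,27,0,0,0,0],[0,0,5,0,0,0,0],[-1,0,5,0,0,0,0],[-1.5,0,5,0,0,0,0],[-1.5,0,5,0,0,0,0],[-1.5,0,5,0,0,0,0]],
])

```text
time_s: 3.3
eef_pos: [0.5191, -0.0644, 0.092]
eef_rot: [0.0, 0.997, 0.074, 0.001]
wrist_force: [-1.2, 0.2, 0.6]
opening: 0.001
grasp_force: 0.4
```

```bash
sed -i 's/int(P\[v,u,0\]\*1e3),int(P\[v,u,2\]\*1e3)/np.round(P[v,u,[0,2]]*1e3)/' meas.py; python3 - <<'E'
from h import *
pose(); c=cam("wrist"); cv2.imwrite("pics/w2.png",c["frame"])
E
```

```text
t 3.3 tcp [ 0.5191 -0.0644  0.092 ] yaw 8.53 tz [ 1.8e-03 -7.0e-04 -1.0e+00] F [-1.18  0.22  0.62] T [-0.01  0.08  0.03] op 0.001 gf 0.4
```

View pics/w2.png

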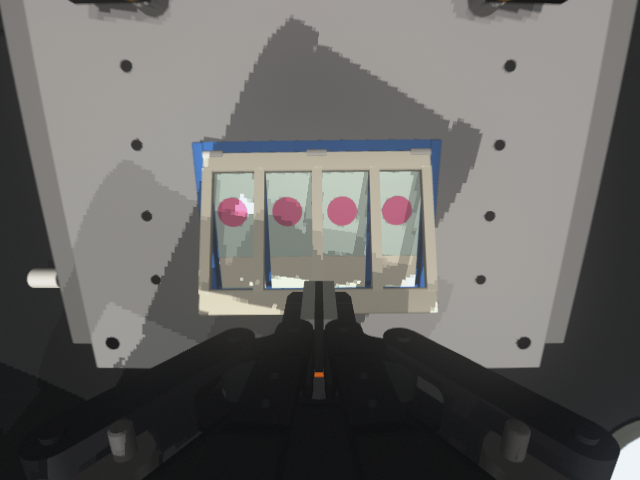

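The closed fingers at (320,290) are on the middle of the free-edge bar, and the frame is moving down. Continuing.

Emit:
jog_arm([
  [[-1,0,3,0,0,0,0],[-1,0,3,0,0,0,0],[-1,0,3,0,0,0,0],[-1,0,3,0,0,0,0],[-1,0,3,0,0,0,0],[-1,0,2,0,0,0,0],[-1,0,2,0,0,0,0],[-1,0,2,0,0,0,0],[0,0,2,0,0,0,0],[0,0,1,0,0,0,0]],
])

```text
time_s: 4.35
eef_pos: [0.511, -0.0654, 0.0677]
eef_rot: [0.0, 0.997, 0.074, 0.0]
wrist_force: [-0.8, 0.3, 3.2]
opening: -0.002
grasp_force: 1.9
```

```bash
python3 -c "
from h import *
pose()"
```

```text
t 4.35 tcp [ 0.511  -0.0654  0.0677] yaw 8.53 tz [ 5.e-04 -1.e-04 -1.e+00] F [-0.76  0.32  3.18] T [ 0.12  0.16 -0.02] op -0.002 gf 1.9
```

Emit:
jog_arm([
  [[0,0,1,0,0,0,0],[0,0,1,0,0,0,0],[0,0,1,0,0,0,0],[0,0,0.5,0,0,0,0],[0,0,0.5,0,0,0,0],[0,0,0.5,0,0,0,0],[0,0,0.5,0,0,0,0],[0,0,0,0,0,0,0],[0,0,0,0,0,0,0],[0,0,0,0,0,0,0]],
])

```text
time_s: 5.35
eef_pos: [0.5107, -0.0654, 0.0624]
eef_rot: [0.0, 0.997, 0.074, -0.0]
wrist_force: [-1.5, -0.2, 4.2]
opening: -0.002
grasp_force: 1.9
```

```bash
python3 -c "
from h import *
pose()"
```

```text
t 5.35 tcp [ 0.5107 -0.0654  0.0624] yaw 8.53 tz [-1.e-04 -0.e+00 -1.e+00] F [-1.53 -0.23  4.16] T [0.04 0.36 0.01] op -0.002 gf 1.9
```

Emit:
jog_arm([
  [[0,0,0.5,0,0,0,0],[0,0,0.5,0,0,0,0],[0,0,0.5,0,0,0,0],[0,0,0.5,0,0,0,0],[0,0,0,0,0,0,0],[0,0,0,0,0,0,0],[0,0,0,0,0,0,0],[0,0,0,0,0,0,0],[0,0,0,0,0,0,0],[0,0,0,0,0,0,0]],
])

```text
time_s: 6.35
eef_pos: [0.5111, -0.0656, 0.0618]
eef_rot: [0.0, 0.997, 0.074, 0.0]
wrist_force: [-7.1, 2.3, 16.2]
opening: 0.002
grasp_force: 8.2
```

```bash
python3 -c "
from h import *
pose()"
```

```text
t 6.35 tcp [ 0.5111 -0.0656  0.0618] yaw 8.54 tz [ 5.e-04 -5.e-04 -1.e+00] F [-7.14  2.33 16.22] T [0.22 1.18 0.09] op 0.002 gf 8.2
```

Hard stop reached, so the frame should be shut. Lifting off and moving back over the fin to look.

Emit:
jog_arm([
  [[0,0,-5,0,0,0,0],[0,0,-20,0,0,0,0],[0,0,-30,0,0,0,0],[0,0,-30,0,0,0,30],[-9.5,0,-15,0,0,0,30],[-9.5,0,0,0,0,0,30],[-9.5,0,0,0,0,0,30],[-9.5,0,0,0,0,0,30],[0,0,0,0,0,0,30],[0,0,0,0,0,0,30]],
])

```text
time_s: 7.35
eef_pos: [0.4727, -0.071, 0.1596]
eef_rot: [-0.0, 0.997, 0.074, -0.0]
wrist_force: [-0.2, -0.7, -0.0]
opening: 0.347
grasp_force: 0.0
```

```bash
python3 - <<'E' 2>&1 | tail -30
from meas import *
pose()
c,P,h=run((80,330)); cv2.imwrite("pics/w3.png",c["frame"])
E
```

```text
t 7.35 tcp [ 0.4727 -0.071   0.1596] yaw 8.49 tz [-0.001   0.0005 -1.    ] F [-0.23 -0.72 -0.01] T [-0.02 -0.04  0.02] op 0.347 gf 0.0
carrier yaw 8.458793496970273 len 0.12167854810230763 origin [ 0.5402 -0.0627] z 0.05845355989250545 in fence [[-0.1522 -0.0007]]
fin ((0.47383975982666016, -0.07161183655261993), (0.027847424149513245, 0.009366280399262905), 8.806049346923828) [ 0.4745 -0.0718  0.0703] 489
fin pred [ 0.465  -0.0739]
285 [(190, array([506.,  62.])), (193, array([504.,  64.])), (196, array([502.,  61.])), (199, array([496.,  44.])), (202, array([494.,  45.])), (205, array([492.,  44.])), (208, array([490.,  45.])), (211, array([487.,  44.]))]
300 [(190, array([508.,  62.])), (193, array([505.,  62.])), (196, array([500.,  44.])), (199, array([498.,  44.])), (202, array([496.,  45.])), (205, array([493.,  44.])), (208, array([491.,  44.])), (211, array([489.,  45.]))]
331 [(190, array([511.,  64.])), (193, array([509.,  62.])), (196, array([505.,  52.])), (199, array([503.,  52.])), (202, array([501.,  53.])), (205, array([498.,  52.])), (208, array([496.,  52.])), (211, array([494.,  52.]))]
345 [(190, array([512.,  63.])), (193, array([510.,  62.])), (196, array([505.,  44.])), (199, array([503.,  44.])), (202, array([501.,  44.])), (205, array([498.,  43.])), (208, array([496.,  44.])), (211, array([494.,  45.]))]
360 [(190, array([514.,  62.])), (193, array([512.,  63.])), (196, array([508.,  53.])), (199, array([507.,  57.])), (202, array([503.,  45.])), (205, array([500.,  46.])), (208, array([498.,  45.])), (211, array([496.,  45.]))]
375 [(190, array([515.,  62.])), (193, array([513.,  63.])), (196, array([511.,  59.])), (199, array([509.,  60.])), (202, array([504.,  44.])), (205, array([502.,  45.])), (208, array([500.,  45.])), (211, array([497.,  45.]))]
```

View pics/w3.png

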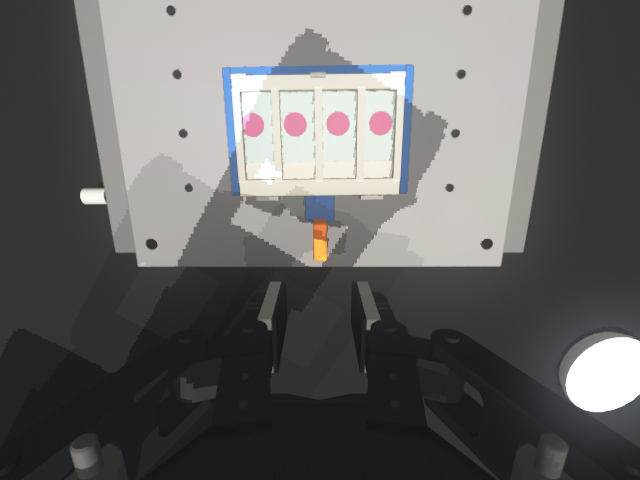

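The frame lies flat (62–63 mm) with the hand off; the fin is centred at (320,240). Next I descend around it.

Emit:
jog_arm([
  [[1.2,1,15,0,0,-0.005,30],[0,0,15,0,0,0,30],[0,0,15,0,0,0,30],[0,0,15,0,0,0,30],[0,0,15,0,0,0,30],[0,0,15,0,0,0,30],[0,0,12,0,0,0,30],[0,0,6,0,0,0,30],[0,0,3,0,0,0,30],[0,0,0,0,0,0,30]],
])

```text
time_s: 8.4
eef_pos: [0.4746, -0.0718, 0.0492]
eef_rot: [-0.0, 0.997, 0.077, -0.0]
wrist_force: [-1.0, -0.0, -0.1]
opening: 0.35
grasp_force: 0.0
```

Emit:
jog_arm([
  [[0,0,0,0,0,0,20],[0,0,0,0,0,0,16],[0,0,0,0,0,0,13],[0,0,0,0,0,0,11],[0,0,0,0,0,0,8],[0,0,0,0,0,0,5],[0,0,0,0,0,0,5],[0,0,0,0,0,0,5],[0,0,0,0,0,0,5],[0,0,0,0,0,0,5]],
])

```text
time_s: 9.4
eef_pos: [0.475, -0.0722, 0.05]
eef_rot: [0.0, 0.997, 0.077, 0.0]
wrist_force: [-2.0, 0.3, 6.7]
opening: 0.098
grasp_force: 61.8
```

```bash
python3 - <<'E' 2>&1 | tail -30
from meas import *
pose()
c,P,h=run((40,330)); cv2.imwrite("pics/w4.png",c["frame"])
E
```

```text
t 9.4 tcp [ 0.475  -0.0722  0.05  ] yaw 8.82 tz [ 0.001  -0.0008 -1.    ] F [-1.98  0.31  6.7 ] T [-0.12  0.32  0.08] op 0.098 gf 61.8
carrier yaw 8.751226912432397 len 0.014618442553818806 origin [ 0.4637 -0.0765] z 0.052265650020418025 in fence [[-0.2298 -0.0028]]
fin ((0.47952529788017273, -0.07162676006555557), (0.016299186274409294, 0.0075955865904688835), 9.240656852722168) [ 0.4801 -0.0716  0.0702] 680
fin pred [ 0.3886 -0.0881]
285 [(190, array([524.,  57.])), (193, array([523.,  57.])), (196, array([522.,  58.])), (199, array([521.,  57.])), (202, array([519.,  57.])), (205, array([518.,  57.])), (208, array([517.,  58.])), (211, array([516.,  60.]))]
300 [(190, array([525.,  58.])), (193, array([524.,  57.])), (196, array([523.,  58.])), (199, array([522.,  58.])), (202, array([520.,  57.])), (205, array([519.,  59.])), (208, array([518.,  58.])), (211, array([518.,  62.]))]
331 [(190, array([527.,  59.])), (193, array([526.,  59.])), (196, array([525.,  57.])), (199, array([524.,  58.])), (202, array([523.,  59.])), (205, array([521.,  57.])), (208, array([520.,  57.])), (211, array([519.,  61.]))]
345 [(190, array([528.,  58.])), (193, array([527.,  57.])), (196, array([526.,  58.])), (199, array([524.,  58.])), (202, array([523.,  57.])), (205, array([522.,  57.])), (208, array([521.,  58.])), (211, array([520.,  60.]))]
360 [(190, array([529.,  58.])), (193, array([528.,  58.])), (196, array([527.,  59.])), (199, array([525.,  58.])), (202, array([524.,  58.])), (205, array([523.,  57.])), (208, array([522.,  56.])), (211, array([521.,  61.]))]
375 [(190, array([530.,  59.])), (193, array([529.,  59.])), (196, array([528.,  58.])), (199, array([526.,  58.])), (202, array([525.,  57.])), (205, array([524.,  56.])), (208, array([523.,  57.])), (211, array([522.,  61.]))]
```

View pics/w4.png

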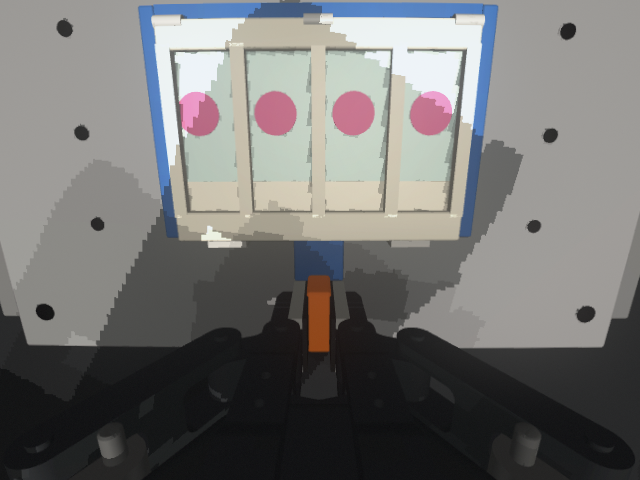

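Pads hold the fin at (320,310), frame shut. I relieve the slight downward press, then slide 80 mm.

Emit:
jog_arm([
  [[0,0,-0.8,0,0,0,5],[5,0,0,0,0,0,5],[10,0,0,0,0,0,5],[12,0,0,0,0,0,5],[12,0,0,0,0,0,5],[12,0,0,0,0,0,5],[12,0,0,0,0,0,5],[10,0,0,0,0,0,5],[5,0,0,0,0,0,5],[2,0,0,0,0,0,5]],
])

```text
time_s: 10.45
eef_pos: [0.5543, -0.0594, 0.0501]
eef_rot: [0.0, 0.997, 0.077, -0.0]
wrist_force: [-3.4, -0.2, 6.7]
opening: 0.101
grasp_force: 61.7
```

```bash
python3 - <<'E' 2>&1 | tail -30
from h import *
pose()
c=cam("wrist"); cv2.imwrite("pics/w5.png",c["frame"])
t=cam("top"); P=cloud(t); h=cv2.cvtColor(t["frame"],cv2.COLOR_BGR2HSV).astype(int)
E
```

```text
t 10.45 tcp [ 0.5543 -0.0594  0.0501] yaw 8.84 tz [-0.e+00 -1.e-04 -1.e+00] F [-3.36 -0.24  6.7 ] T [-0.1   0.53 -0.01] op 0.101 gf 61.7
```

View pics/w5.png

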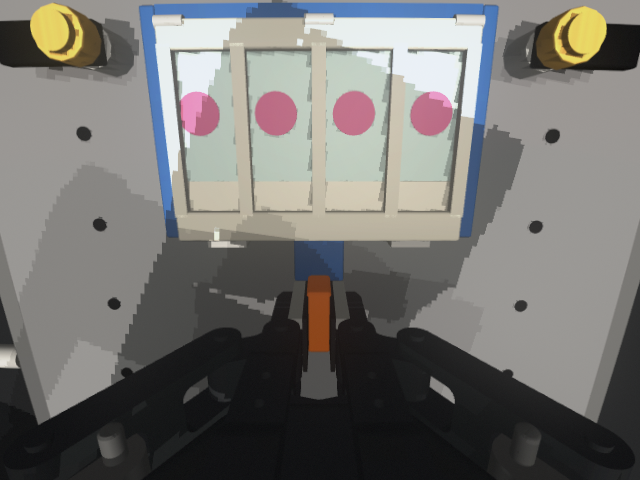

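Thumbscrews at (66,33) and (578,35); carrier sides at u=145 and 492, so it is centred within 1 mm and square. About 19 mm remains; approaching slowly.

Emit:
jog_arm([
  [[2,0,-0.5,0,0,0,5],[2,0,-0.5,0,0,0,5],[2,0,0,0,0,0,5],[2,0,0,0,0,0,5],[2,0,0,0,0,0,5],[1,0,0,0,0,0,5],[1,0,0,0,0,0,5],[1,0,0,0,0,0,5],[0,0,0,0,0,0,5],[0,0,0,0,0,0,5]],
])

```text
time_s: 11.55
eef_pos: [0.5663, -0.0575, 0.051]
eef_rot: [-0.0, 0.997, 0.077, -0.0]
wrist_force: [0.4, -0.4, -4.2]
opening: 0.101
grasp_force: 60.1
```

```bash
python3 - <<'E' 2>&1 | tail -30
from h import *
pose()
E
```

```text
t 11.55 tcp [ 0.5663 -0.0575  0.051 ] yaw 8.81 tz [-2.e-04  1.e-04 -1.e+00] F [ 0.44 -0.44 -4.16] T [-0.02  0.22 -0.04] op 0.101 gf 60.1
```

Emit:
jog_arm([
  [[0,0,0.4,0,0,0,5],[0.5,0,0,0,0,0,5],[0.5,0,0,0,0,0,5],[0.5,0,0,0,0,0,5],[0.5,0,0,0,0,0,5],[0.5,0,0,0,0,0,5],[0.5,0,0,0,0,0,5],[0.5,0,0,0,0,0,5],[0,0,0,0,0,0,5],[0,0,0,0,0,0,5]],
])

```text
time_s: 12.55
eef_pos: [0.5699, -0.057, 0.0507]
eef_rot: [-0.0, 0.997, 0.077, 0.0]
wrist_force: [0.9, -0.2, -3.8]
opening: 0.103
grasp_force: 60.2
```

```bash
python3 - <<'E' 2>&1 | tail -30
from h import *
pose()
E
```

```text
t 12.55 tcp [ 0.5699 -0.057   0.0507] yaw 8.81 tz [ 1.e-04  0.e+00 -1.e+00] F [ 0.86 -0.16 -3.84] T [-0.03  0.22  0.04] op 0.103 gf 60.2
```

Emit:
jog_arm([
  [[0,0,0.3,0,0,0,5],[0.5,0,0,0,0,0,5],[0.5,0,0,0,0,0,5],[0.3,0,0,0,0,0,5],[0.3,0,0,0,0,0,5],[0.3,0,0,0,0,0,5],[0,0,0,0,0,0,5],[0,0,0,0,0,0,5],[0,0,0,0,0,0,5],[0,0,0,0,0,0,5]],
])

```text
time_s: 13.55
eef_pos: [0.5719, -0.0568, 0.0504]
eef_rot: [0.0, 0.997, 0.077, 0.0]
wrist_force: [-0.4, -0.2, -2.2]
opening: 0.099
grasp_force: 60.3
```

```bash
python3 - <<'E' 2>&1 | tail -30
from h import *
pose()
E
```

```text
t 13.55 tcp [ 0.5719 -0.0568  0.0504] yaw 8.81 tz [ 3.e-04 -0.e+00 -1.e+00] F [-0.36 -0.2  -2.19] T [-0.05  0.09 -0.01] op 0.099 gf 60.3
```

Emit:
jog_arm([
  [[0.3,0,0.1,0,0,0,5],[0.3,0,0,0,0,0,5],[0.3,0,0,0,0,0,5],[0.2,0,0,0,0,0,5],[0.2,0,0,0,0,0,5],[0.2,0,0,0,0,0,5],[0,0,0,0,0,0,5],[0,0,0,0,0,0,5],[0,0,0,0,0,0,5],[0,0,0,0,0,0,5]],
])

```text
time_s: 14.55
eef_pos: [0.5733, -0.0565, 0.0503]
eef_rot: [0.0, 0.997, 0.077, 0.0]
wrist_force: [-0.1, 0.3, -2.6]
opening: 0.104
grasp_force: 60.4
```

```bash
python3 - <<'E' 2>&1 | tail -30
from h import *
pose()
E
```

```text
t 14.55 tcp [ 0.5733 -0.0565  0.0503] yaw 8.81 tz [ 1.e-04 -0.e+00 -1.e+00] F [-0.07  0.3  -2.55] T [-0.07  0.07 -0.01] op 0.104 gf 60.4
```

Emit:
jog_arm([
  [[0.2,0,0.1,0,0,0,5],[0.2,0,0,0,0,0,5],[0.2,0,0,0,0,0,5],[0.2,0,0,0,0,0,5],[0.2,0,0,0,0,0,5],[0.2,0,0,0,0,0,5],[0.2,0,0,0,0,0,5],[0,0,0,0,0,0,5],[0,0,0,0,0,0,5],[0,0,0,0,0,0,5]],
])

```text
time_s: 15.55
eef_pos: [0.5747, -0.0563, 0.0502]
eef_rot: [0.0, 0.997, 0.077, 0.0]
wrist_force: [-0.7, -0.4, -1.5]
opening: 0.102
grasp_force: 60.5
```

```bash
python3 - <<'E' 2>&1 | tail -30
from h import *
pose()
E
```

```text
t 15.55 tcp [ 0.5747 -0.0563  0.0502] yaw 8.81 tz [ 1.e-04  0.e+00 -1.e+00] F [-0.66 -0.41 -1.49] T [-0.08  0.1   0.04] op 0.102 gf 60.5
```

Emit:
jog_arm([
  [[0.2,0,0.1,0,0,0,5],[0.2,0,0,0,0,0,5],[0.2,0,0,0,0,0,5],[0.2,0,0,0,0,0,5],[0.2,0,0,0,0,0,5],[0.2,0,0,0,0,0,5],[0.2,0,0,0,0,0,5],[0,0,0,0,0,0,5],[0,0,0,0,0,0,5],[0,0,0,0,0,0,5]],
])

```text
time_s: 16.55
eef_pos: [0.575, -0.0561, 0.0502]
eef_rot: [-0.0, 0.997, 0.077, -0.001]
wrist_force: [-8.3, 0.3, 5.7]
opening: 0.102
grasp_force: 61.6
```

```bash
python3 - <<'E' 2>&1 | tail -30
from h import *
pose()
c=cam("wrist"); cv2.imwrite("pics/w6.png",c["frame"])
t=cam("scene"); cv2.imwrite("pics/s6.png",cv2.resize(t["frame"][170:330,200:400],None,fx=4,fy=3.75,interpolation=cv2.INTER_CUBIC))
E
```

```text
t 16.55 tcp [ 0.575  -0.0561  0.0502] yaw 8.82 tz [-2.4e-03  1.0e-04 -1.0e+00] F [-8.34  0.35  5.67] T [-0.18  1.11 -0.02] op 0.102 gf 61.6
```

View pics/s6.png

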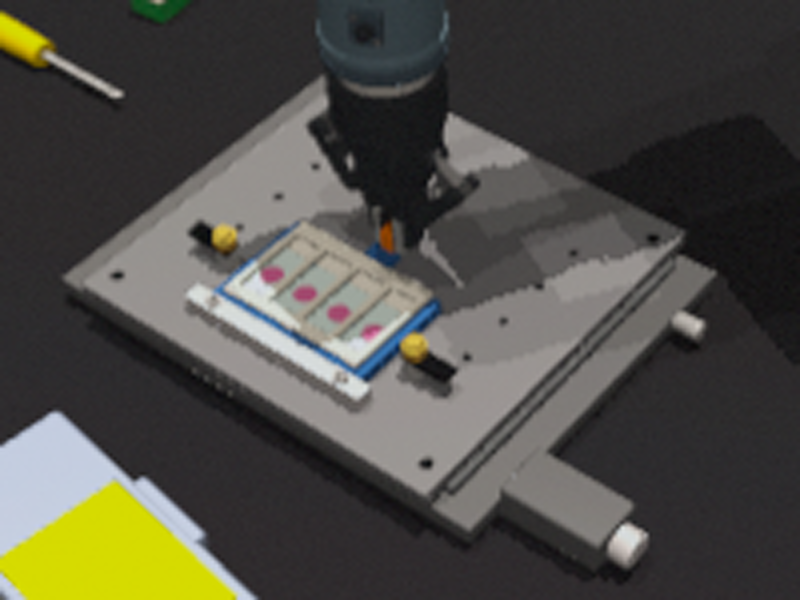

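Scene view: carrier's far face lies along the fence, from (220,290) to (360,375), between the thumbscrews at (224,238) and (414,348). The push is 8 N; I raise it slightly and hold.

Emit:
jog_arm([
  [[0.1,0,0,0,0,0,5],[0.1,0,0,0,0,0,5],[0.1,0,0,0,0,0,5],[0,0,0,0,0,0,5],[0,0,0,0,0,0,5],[0,0,0,0,0,0,5],[0,0,0,0,0,0,5],[0,0,0,0,0,0,5],[0,0,0,0,0,0,5],[0,0,0,0,0,0,5]],
])

```text
time_s: 17.65
eef_pos: [0.575, -0.056, 0.0502]
eef_rot: [-0.0, 0.997, 0.077, -0.002]
wrist_force: [-7.9, 0.2, 6.0]
opening: 0.101
grasp_force: 61.8
```

Emit:
jog_arm([
  [[0,0,0,0,0,0,5],[0,0,0,0,0,0,5],[0,0,0,0,0,0,5],[0,0,0,0,0,0,5],[0,0,0,0,0,0,5],[0,0,0,0,0,0,5],[0,0,0,0,0,0,5],[0,0,0,0,0,0,5],[0,0,0,0,0,0,5],[0,0,0,0,0,0,5]],
])

```text
time_s: 18.65
eef_pos: [0.575, -0.056, 0.0502]
eef_rot: [-0.0, 0.997, 0.077, -0.001]
wrist_force: [-9.0, -0.6, 5.9]
opening: 0.102
grasp_force: 61.8
```

```bash
python3 - <<'E'
from h import *
pose()
E
```

```text
t 18.65 tcp [ 0.575  -0.056   0.0502] yaw 8.81 tz [-3.e-03  2.e-04 -1.e+00] F [-8.98 -0.59  5.87] T [-0.15  1.32 -0.1 ] op 0.102 gf 61.8
```

View pics/w6.png

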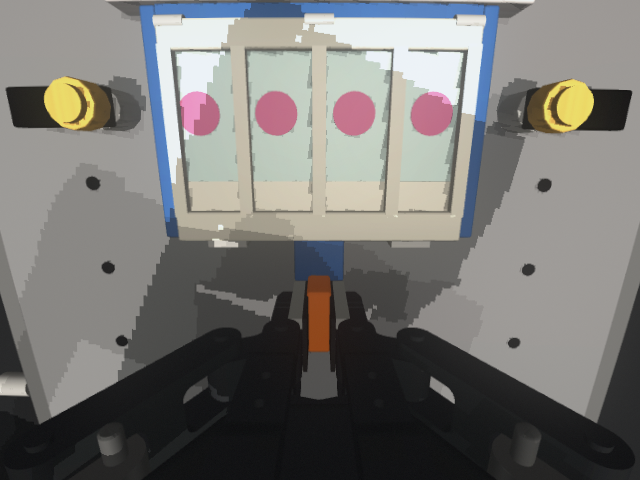

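Wrist view: fence face at row ~4 touches the carrier's far edge, and the posts at u=77 and 562 are symmetric about it. A touch more push.

Emit:
jog_arm([
  [[0.1,0,0,0,0,0,5],[0.1,0,0,0,0,0,5],[0.1,0,0,0,0,0,5],[0.1,0,0,0,0,0,5],[0,0,0,0,0,0,5],[0,0,0,0,0,0,5],[0,0,0,0,0,0,5],[0,0,0,0,0,0,5],[0,0,0,0,0,0,5],[0,0,0,0,0,0,5]],
])

```text
time_s: 19.65
eef_pos: [0.575, -0.056, 0.0502]
eef_rot: [-0.0, 0.997, 0.077, -0.002]
wrist_force: [-11.7, -0.3, 9.4]
opening: 0.105
grasp_force: 62.0
```

Emit:
jog_arm([
  [[0,0,0,0,0,0,5],[0,0,0,0,0,0,5],[0,0,0,0,0,0,5],[0,0,0,0,0,0,5],[0,0,0,0,0,0,5],[0,0,0,0,0,0,5],[0,0,0,0,0,0,5],[0,0,0,0,0,0,5],[0,0,0,0,0,0,5],[0,0,0,0,0,0,5]],
])

```text
time_s: 20.65
eef_pos: [0.575, -0.0559, 0.0502]
eef_rot: [-0.0, 0.997, 0.077, -0.002]
wrist_force: [-10.8, -0.9, 8.2]
opening: 0.099
grasp_force: 62.0
```

```bash
python3 - <<'E'
from h import *
pose()
E
```

```text
t 20.65 tcp [ 0.575  -0.0559  0.0502] yaw 8.81 tz [-3.8e-03  3.0e-04 -1.0e+00] F [-10.82  -0.94   8.24] T [-0.2   1.49 -0.11] op 0.099 gf 62.0
```

```bash
python3 - <<'E'
from h import *
pose(); print(ctrl.hand_in())
E
```

```text
t 20.65 tcp [ 0.575  -0.0559  0.0502] yaw 8.81 tz [-3.8e-03  3.0e-04 -1.0e+00] F [-10.82  -0.94   8.24] T [-0.2   1.49 -0.11] op 0.099 gf 62.0
the job is handed in; nothing more can be done
None
```

The job is handed in (no verdict shown): the frame is pressed shut and stayed shut with the hand off, and the gripped carrier is flat, square and centred against the fence with about 11 N at the wrist, roughly 9–10 N at the fence; while nearing the fence it hung from the grip for about a second, under 1 mm off the stage by my estimate.

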